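Kickstand down and hold the decanting stand upright

TASK

An amber bottle stands on the base plate of the tilting decanting stand, just where the kickstand has to come down: move it out of the way, standing upright on the free part of the marble slab. Then flip the folded kickstand towards the front, over its top, so that it drops fully down to its stop. Finally take the leaning frame by its top bar, bring it upright and finish the program while still gripping the bar and holding the frame upright, as nothing else keeps it from tipping back; keep the bottle from toppling and leave all the other things where they are.

Things in the scene. Friction and masses are not known exactly. Their poses are not given: they have to be found in the camera images.
- stand: Tilting decanting stand's fixed dark steel base plate, 230 x 230 x 10 mm. Origin on the table under the hub axis; +x to the stand's back, -x its front (roughly towards the robot), +y its left, z up; it reaches 115 mm front and back, 110 mm to +y, 120 mm to -y. Cheeks up to 50 mm high hold the hub at y = +-68 mm; a rest post, 90 mm high, stands behind the frame at x 87 to 113 mm, y 0.
- frame (a joint): Lean of the frame about the hub, rad: 0 upright, positive leaning to the stand's back, 0.40 = on the rest post, where it starts. With the kickstand down the foot meets the plate at about -0.1. The frame: two 12 mm posts at y = +-48 mm, top bar, and a fixed 60 mm wide amber stock bottle ending 50 mm below the bar. 0.6 to 1 kg, freely turning: a few newtons at the bar lift it; let go, it tips back.
- bar (a point): Centre of the frame's top bar: a level round steel bar, 14 mm thick, about 96 mm long, along the stand's y, 200 mm from the hub axis (232 mm above the table when the frame is upright). It moves on an arc about the hub as the frame tilts.
- kickstand (a joint): Swing of the kickstand relative to the frame, rad: 0 = folded up at its stop, 0.09 rad behind the frame's posts; 2.30 = fully down at its other stop, pointing forward and down. A round 11 mm steel leg with an 18 mm thick rubber foot, 109 mm long, 0.08 kg. No spring: pushed to the front past vertical it falls by its weight to the stop, or onto what is in the way. Free room behind and beside it.
- foot (a point): Centre of the rubber foot's round end, 100 mm from the kickstand's hinge; folded at the start it is about 170 mm above the table.
- hub (a point): Middle of the hub, the frame's hinge axis: it runs along the stand's y, 32 mm above the table at the stand's x = 0. It does not move.
- kick_hinge (a point): Middle of the kickstand's hinge: on a stub axle along the stand's y at the frame's right (stand y = -85 mm), 55 mm from the hub axis along the frame; it moves with the frame.
- bottle: The amber glass bottle with a black cap in the kickstand's way, loose on the base plate's front right part; 40 mm in diameter, 85 mm high, straight sides up to about 50 mm, narrow cap above, 0.08 to 0.15 kg. Origin at the centre of its underside, z up.
- slab: Fixed white marble slab on the table, 180 x 160 x 15 mm (x, y, z), to the left or to the right of the stand. Origin at the centre of its underside; two bottles of the same kind stand on its far (+x) half.
- slab_free (a point): Middle of the slab's free near half, on its upper surface (15 mm above the table), 35 mm from the slab's centre towards -x: a good place for the bottle.
- stock1: Bystander: amber bottle like the one to be moved (40 mm wide, 85 mm high), on the slab's far half. Origin at the centre of its underside.
- stock2: Bystander: another such bottle on the slab's far half.
- spool: Bystander: upright spool of twine, 42 mm wide, 70 mm high, on the table. Origin at the centre of its underside.
- jar: Bystander: squat glass jar, 56 mm wide, 60 mm high, on the table. Origin at the centre of its underside.
- beaker: Bystander: open glass beaker, 80 mm wide, 100 mm high, behind the stand. Origin at the centre of its underside.
- sprayer: Bystander: brass sprayer bottle, 72 mm wide, 161 mm high, behind the stand. Origin at the centre of its underside.
- dish: Bystander: dark flat dish, 150 mm wide, 20 mm high, at the back left. Origin at the centre of its underside.
There are look-alikes about, which are no part of the job. Leave any blue look-alike of the slab alone.

How it is judged:
By the outcome, as a careful person would: the job done as asked, in the order asked, and still so for the second after the job is handed in, while the arm keeps its last pose, push and grip.
It also fails if it takes over 66 s, if anything falls off the work surface, if the arm or the gripper's body presses on something with over 40 N, if the wrist force passes 120 N, or if a joint passes its speed limit or range.

ROBOT

A 6-joint arm with a two-finger parallel gripper is mounted at the origin on the work surface. World frame = base frame: x ahead of the robot, y to its left, z up, the work surface at z = 0. Lengths are in m, angles in degrees, forces in N, time in s.
With the tool pointing down it reaches from about 0.3 to 0.775 m from the base axis. Payload 14.6 kg.
Tool frame: the origin (TCP) lies midway between the tips of the shut fingers; the grasp point (between the pads) lies 19 mm behind it (ctrl.pinch_z is the distance from the TCP to the grasp point, in m); z points along the fingers, x is the direction in which the jaws open and shut, and the axes are right-handed (so a half turn about z gives the same grasp; the last joint's range is limited). The gripper opens to 85 mm and grips with 20 to 120 N. Pads are 22 mm wide; open, the fingers measure 114 mm over their backs; the gripper's body (76 mm by 85 mm) begins 54 mm behind the grasp point. The pads swing forward as they close: fully open they stand 13 mm farther back than shut.
Start: joints at [-77.785, 17.183, 87.147, -0, 75.671, -3.816], TCP at [0.152, -0.529, 0.231] pointing down, gripper open.
Joint ranges: [-173.82, 173.82], [-45.26, 126.66], [13.44, 144.39], [-59.66, 239.66], [0, 175.72], [-146.38, 146.38]. Speed limits (degrees/s): [127.2, 127.2, 147.25, 180, 180, 180].

INTERFACE

Orientations are given as [roll, pitch, yaw] about the fixed x, y, z axes, in that order (R = Rz(yaw) Ry(pitch) Rx(roll)).
In Python, from station import ctrl, imaging, sign_off gives the robot as it stands.
- The arm moves only by the tool move_arm, never from a script. Its argument "deltas" is a list of rows, each an object of numbers: "tx", "ty", "tz": the shift along the world's x, y, z in cm; "ax", "ay", "az": the turn, a rotation vector about the world's x, y, z in rad. In form: [{"tx": .., "ty": .., "tz": .., "ax": .., "ay": .., "az": ..}, ...]. A call has 1 to 20 rows; each row shifts and turns the pose as measured when the row begins; what a row does not reach is not made up. A row lasts 1/8 s, in which the tool goes at most 62.5 mm and 10.7 degrees, less where a joint would pass 70% of its speed; a pose out of reach is approached as far as the arm can. A call with a gripper value outside its range is refused whole. "gripper" is the opening, from 0 (shut) to 1 (fully open), set as the call begins (left out, the last holds). The fingers move at their own pace and stop on an object; "force" is the grip in N (left out, the last holds). Time passes only in rows, so rows that do not move let the fingers close. It gives the time, the measured TCP pose, the force and the opening at its end, in the units of the state.
- ctrl.sense(): the state, without advancing time (a new reading comes with each control period).
- imaging.read_camera(name): name is "scene" or "top"; returns (picture, depth): 400x640x3 uint8, red, green, blue; 400x640 float32, m along the optical axis (not along the pixel's ray), 0 where there is no reading.
- imaging.get_calibration(name): a dict with "fx", "fy", "cx", "cy" (pixels), "distortion" ([k1, k2, p1, p2, k3] as OpenCV has them; the pictures are not rectified), "pose" (4x4, takes a point from camera to world coordinates). Camera axes: x right, y up, looking along -z (the intrinsics and any distortion apply to the point x, -y, -z); pixel columns grow to the right and rows downward; lengths in m; the calibration is good to about 2 mm. A picture is of the moment at which its call begins. get_calibration takes no time and is no camera call.
- sign_off(): hands the job in, once; it reports no verdict.
The state is a dict: "clock": time; "qpos": joint angles; "joint_vel": joint speeds; "joint_efforts": joint torques, N m; "tcp_pos": TCP position; "eef_rot": TCP orientation; "contact_force": force on the tool from outside, world axes, zero at the start; "moment": the same for the moment, N m; "width": finger opening in m.
Only numpy, scipy, OpenCV 4.12 (cv2) and the standard library are available. Lean on these libraries where they do the work, as an engineer would, in place of code of your own. Each camera call takes 0.05 s, during which the arm holds its last target.

## Working session

There is one attempt and no reset: what is moved stays moved. The work goes in short steps, Python scripts to look and compute and a tool call to move; the robot and the scene stay as the last step left them, time stands still between calls to the robot, and variables do not carry over. Pictures are saved under pics/ and viewed, and the job is handed in when it is done.

Besides the shell and the picture viewer there is one more tool, called after "Emit:" by a JSON object that holds its "fn" and its "kwargs". move_arm: Moves the arm, as the interface text tells. Its arguments: {"type":"object","properties":{"deltas":{"type":"array"},"gripper":{"type":"number"},"force":{"type":"number"}},"required":["deltas"]}

```bash
mkdir -p pics; ls; cat > h.py <<'E'
import numpy as np, cv2
from station import ctrl, imaging
def grab(name,tag):
    p,d=imaging.read_camera(name)
    np.savez(f'{tag}.npz',p=p,d=d); cv2.imwrite(f'pics/{tag}.png',cv2.cvtColor(p,cv2.COLOR_RGB2BGR)); return p,d
def ray(name,uv):
    c=imaging.get_calibration(name); K=np.array([[c['fx'],0,c['cx']],[0,c['fy'],c['cy']],[0,0,1]])
    n=cv2.undistortPoints(np.array(uv,float).reshape(-1,1,2),K,np.array(c['distortion'],float)).reshape(-1,2)
    T=np.array(c['pose']); d=np.c_[n[:,0],-n[:,1],-np.ones(len(n))]
    return T[:3,3], d@T[:3,:3].T
def onz(name,uv,z):
    o,d=ray(name,uv); s=(z-o[2])/d[:,2]; return o+s[:,None]*d
def atdepth(name,uv,depth):
    o,d=ray(name,uv); return o+np.array(depth).reshape(-1,1)*d
def proj(name,P):
    c=imaging.get_calibration(name); K=np.array([[c['fx'],0,c['cx']],[0,c['fy'],c['cy']],[0,0,1]])
    T=np.linalg.inv(np.array(c['pose'])); q=np.atleast_2d(P)@T[:3,:3].T+T[:3,3]; q=q*[1,-1,-1]
    return cv2.projectPoints(q.reshape(-1,1,3),np.zeros(3),np.zeros(3),K,np.array(c['distortion'],float))[0].reshape(-1,2)
def tri(uv1,uv2,n1='scene',n2='top'):
    o1,d1=ray(n1,[uv1]);o2,d2=ray(n2,[uv2]);d1=d1[0];d2=d2[0]
    A=np.c_[d1,-d2]; s=np.linalg.lstsq(A,o2-o1,rcond=None)[0]
    a=o1+s[0]*d1;b=o2+s[1]*d2; return (a+b)/2,np.linalg.norm(a-b)
E
python3 - <<'E'
from h import *
print(ctrl.sense())
for n in('scene','top'):
    grab(n,n+'0'); c=imaging.get_calibration(n); print(n,c)
E
```

```text
pics
{'clock': 0.0, 'qpos': array([-7.77851737e+01,  1.72160897e+01,  8.71812373e+01,  3.88076068e-04,
        7.56712816e+01, -3.81654580e+00]), 'joint_vel': array([ 0.02537336, -0.00194182,  0.02970825,  0.0819075 ,  0.05779603,
        0.0482099 ]), 'joint_efforts': array([-1.93648397e-03, -5.43503988e+01, -3.61798990e+01, -2.12964283e-04,
        3.97609459e-03, -7.15073057e-06]), 'tcp_pos': array([ 0.15183111, -0.52837429,  0.23070999]), 'eef_rot': array([-1.79995058e+02,  6.84313918e-02, -7.39687212e+01]), 'contact_force': array([ 0.24099814, -0.21322486,  0.02592471]), 'moment': array([-0.04063098,  0.02408843, -0.00873437]), 'width': 0.0853750664533692}
scene {'fx': 366.10208050994095, 'fy': 366.10208050994095, 'cx': 313.7370355541045, 'cy': 200.31504019415863, 'distortion': array([0.00196526, 0.        , 0.        , 0.        , 0.        ]), 'pose': array([[ 0.54623061, -0.53994649,  0.64038262,  1.14828735],
       [ 0.8373709 ,  0.33280317, -0.43364966, -0.42696671],
       [ 0.02102625,  0.77311049,  0.63392276,  0.79436279],
       [ 0.        ,  0.        ,  0.        ,  1.        ]])}
top {'fx': 487.2327554327153, 'fy': 487.2327554327153, 'cx': 317.19553193252045, 'cy': 213.42321742430957, 'distortion': array([-0.11505547,  0.        ,  0.        ,  0.        ,  0.        ]), 'pose': array([[ 0.02797988,  0.97978988, -0.19806291,  0.20899459],
       [-0.99959927,  0.02657421, -0.00975212, -0.00207644],
       [-0.00429166,  0.19825641,  0.9801408 ,  1.6570294 ],
       [ 0.        ,  0.        ,  0.        ,  1.        ]])}
```

View pics/scene0.png

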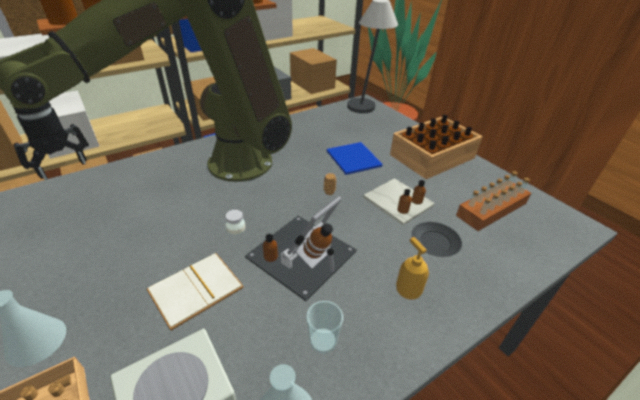

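View pics/top0.png

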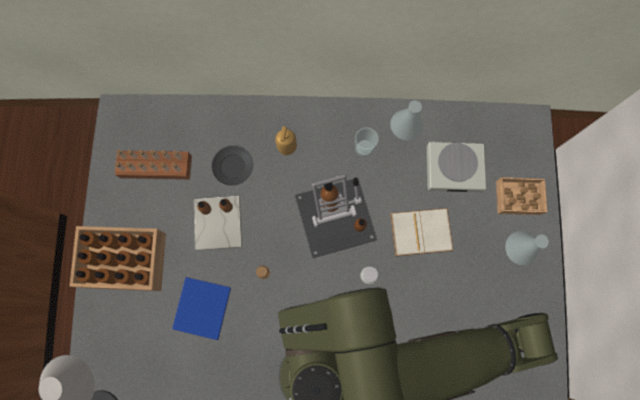

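The amber bottle candidates, top-view pixels:
- (361,224), on the plate's front right. This fits the description, so I choose it.
- (330,192), the bottle fixed in the frame.
- (204,207) and (226,205), the stock bottles on the marble slab.
- The bottles in the crate around (115,258).

The marble slab is the white one at (217,222). The blue one at (201,308) is a decoy, and so is the book at (421,232). Next, a close crop to check.

```bash
python3 - <<'E'
import cv2
a=cv2.imread('pics/scene0.png')[180:310,220:400]; cv2.imwrite('pics/cs0.png',cv2.resize(a,None,fx=4.4,fy=4.4,interpolation=cv2.INTER_CUBIC))
b=cv2.imread('pics/top0.png')[165:265,280:400]; cv2.imwrite('pics/ct0.png',cv2.resize(b,None,fx=6,fy=6,interpolation=cv2.INTER_CUBIC))
b=cv2.imread('pics/top0.png')[185:255,185:275]; cv2.imwrite('pics/cl0.png',cv2.resize(b,None,fx=6,fy=6,interpolation=cv2.INTER_CUBIC))
E
```

```text
(no output)
```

View pics/cs0.png

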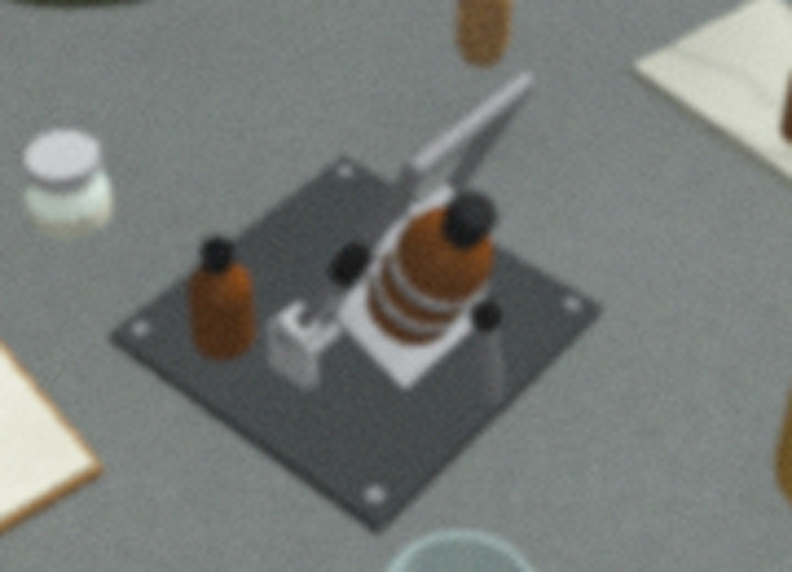

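View pics/ct0.png

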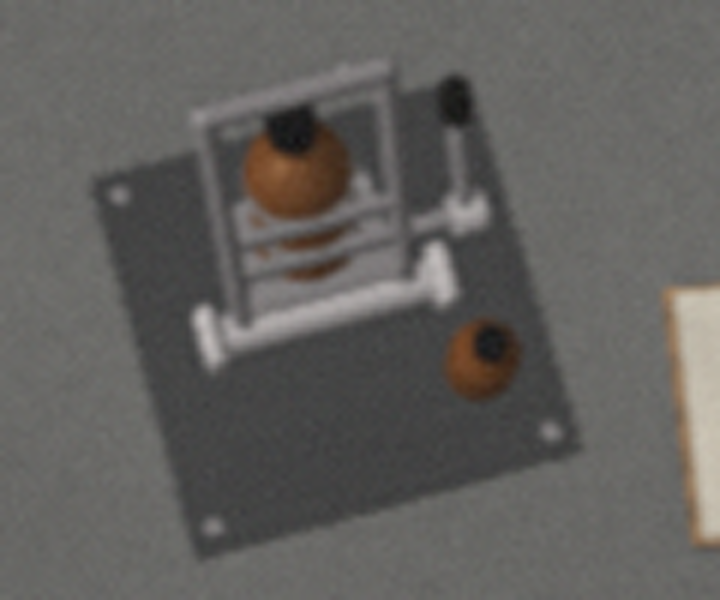

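View pics/cl0.png

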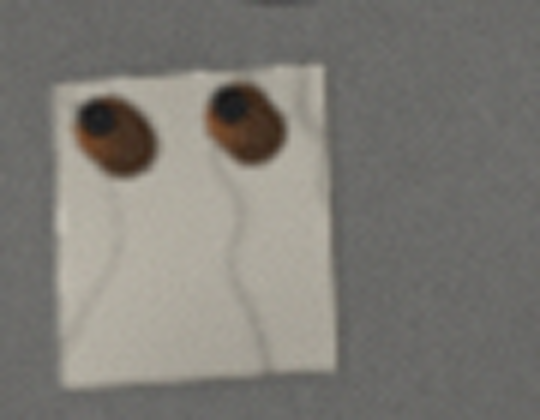

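The chosen bottle stands on the plate at top crop (482,360). The kickstand foot is at crop (455,98), the hinge at (465,215), and the top bar runs from (200,115) to (392,70). The slab's near half is free. Next I measure.

```bash
cat > m.py <<'E'
from h import *
np.set_printoptions(precision=4,suppress=True)
T=lambda x,y:(280+(x+.5)/6-.5,165+(y+.5)/6-.5)
S=lambda x,y:(220+(x+.5)/4.4-.5,180+(y+.5)/4.4-.5)
L=lambda x,y:(185+(x+.5)/6-.5,185+(y+.5)/6-.5)
print('plate top',onz('top',[T(95,180),T(200,557),T(580,450)],.01))
print('plate sc',onz('scene',[S(345,155),S(112,337),S(378,525),S(603,308)],.01))
print('screws top',onz('top',[T(120,195),T(213,526),T(550,431)],.01)); print('screws sc',onz('scene',[S(346,171),S(141,328),S(375,494),S(573,303)],.01))
print('slab',onz('top',[L(54,84),L(325,66),L(336,371),L(63,388)],.015))
print('barends tri',tri(S(408,172),T(200,116)),tri(S(530,78),T(392,68)) ,tri(S(408,172),T(392,68)),tri(S(530,78),T(200,116)))
print('foot',tri(S(350,262),T(456,98)))
print('cap',tri(S(218,245),T(490,338)))
d=np.load('top0.npz')['d']; ds=np.load('scene0.npz')['d']
def pt(n,uv):
    D=d if n=='top' else ds; u,v=map(int,np.round(uv)); return atdepth(n,[uv],[D[v,u]])[0]
for nm,n,uv in [('cap','top',T(490,338)),('cap','scene',S(218,245)),('foot','top',T(456,98)),('foot','scene',S(350,262)),('bar1','top',T(200,116)),('barmid','top',T(296,92)),('bar2','top',T(385,71)),('hinge','top',T(466,215)),('plate','top',T(300,450)),('slab','top',L(200,300)),('slabs','scene',(393,195)),('stock1cap','top',L(100,117)),('stock2cap','top',L(231,102)),('jar','top',(369,275)),('sprayer','top',(285,130))]:
    print(nm,n,pt(n,uv))
E
python3 m.py
```

```text
plate top [[ 0.6066  0.0919  0.01  ]
 [ 0.3893  0.0246  0.01  ]
 [ 0.4561 -0.19    0.01  ]]
plate sc [[ 0.3911  0.0262  0.01  ]
 [ 0.463  -0.1927  0.01  ]
 [ 0.6761 -0.1242  0.01  ]
 [ 0.6112  0.0924  0.01  ]]
screws top [[ 0.5981  0.0771  0.01  ]
 [ 0.4071  0.0177  0.01  ]
 [ 0.4666 -0.1728  0.01  ]]
screws sc [[ 0.4064  0.0178  0.01  ]
 [ 0.4658 -0.1735  0.01  ]
 [ 0.6569 -0.1142  0.01  ]
 [ 0.5971  0.0782  0.01  ]]
slab [[0.5819 0.447  0.015 ]
 [0.5967 0.2887 0.015 ]
 [0.4191 0.2719 0.015 ]
 [0.4046 0.4281 0.015 ]]
barends tri (array([ 0.5866, -0.0046,  0.167 ]), np.float64(0.07553678156137004)) (array([ 0.6246, -0.0399,  0.2678]), np.float64(0.06638095401233678)) (array([ 0.6195, -0.0703,  0.2157]), np.float64(0.001856884711388897)) (array([0.5915, 0.0286, 0.2189]), np.float64(0.001720803440071445))
foot (array([ 0.6183, -0.1064,  0.166 ]), np.float64(0.0012596525907334725))
cap (array([ 0.5034, -0.1313,  0.0951]), np.float64(0.0009257498266016103))
cap top [ 0.5046 -0.1313  0.0898]
cap scene [ 0.5027 -0.1315  0.0946]
foot top [ 0.6159 -0.1052  0.1759]
foot scene [ 0.6267 -0.1122  0.1762]
bar1 top [0.5886 0.0277 0.228 ]
barmid top [ 0.6036 -0.0206  0.2239]
bar2 top [ 0.618  -0.0659  0.2164]
hinge top [ 0.5735 -0.1176  0.088 ]
plate top [ 0.4522 -0.0305  0.0083]
slab top [0.4574 0.3522 0.0164]
slabs scene [0.4807 0.3538 0.0157]
stock1cap top [0.5441 0.3959 0.1029]
stock2cap top [0.5566 0.3259 0.0927]
jar top [ 0.3309 -0.1612  0.0606]
sprayer top [0.7839 0.125  0.1659]
```

Emit:
{"fn": "move_arm", "kwargs": {"deltas": [{"tx": 3.5,"ty": 4,"az": 0.02},{"tx": 3.5,"ty": 4},{"tx": 3.5,"ty": 4},{"tx": 3.5,"ty": 4},{"tx": 3.5,"ty": 4},{"tx": 3.5,"ty": 4},{"tx": 3.5,"ty": 4},{"tx": 3.5,"ty": 4},{"tx": 3.5,"ty": 4},{"tx": 3.5,"ty": 4},{},{}], "gripper": 1, "force": 30}}

```text
validation failed for argument at $.de...
```

Emit:
{"fn": "move_arm", "kwargs": {"deltas": [{"tx": 3.5,"ty": 4,"tz": 0,"ax": 0,"ay": 0,"az": 0.02},{"tx": 3.5,"ty": 4,"tz": 0,"ax": 0,"ay": 0,"az": 0},{"tx": 3.5,"ty": 4,"tz": 0,"ax": 0,"ay": 0,"az": 0},{"tx": 3.5,"ty": 4,"tz": 0,"ax": 0,"ay": 0,"az": 0},{"tx": 3.5,"ty": 4,"tz": 0,"ax": 0,"ay": 0,"az": 0},{"tx": 3.5,"ty": 4,"tz": 0,"ax": 0,"ay": 0,"az": 0},{"tx": 3.5,"ty": 4,"tz": 0,"ax": 0,"ay": 0,"az": 0},{"tx": 3.5,"ty": 4,"tz": 0,"ax": 0,"ay": 0,"az": 0},{"tx": 3.5,"ty": 4,"tz": 0,"ax": 0,"ay": 0,"az": 0},{"tx": 3.5,"ty": 4,"tz": 0,"ax": 0,"ay": 0,"az": 0},{"tx": 0,"ty": 0,"tz": 0,"ax": 0,"ay": 0,"az": 0}], "gripper": 1, "force": 30}}

```text
clock: 1.48
tcp_pos: [0.5092, -0.1129, 0.2277]
eef_rot: [179.9, 0.3, -72.9]
contact_force: [0.3, -0.5, -0.2]
width: 0.0853
```

Emit:
{"fn": "move_arm", "kwargs": {"deltas": [{"tx": -0.6,"ty": -1.8,"tz": -3,"ax": 0,"ay": 0,"az": 0},{"tx": 0,"ty": 0,"tz": -3,"ax": 0,"ay": 0,"az": 0},{"tx": 0,"ty": 0,"tz": -3,"ax": 0,"ay": 0,"az": 0},{"tx": 0,"ty": 0,"tz": 0,"ax": 0,"ay": 0,"az": 0}]}}

```text
clock: 1.98
tcp_pos: [0.5014, -0.1327, 0.135]
eef_rot: [179.8, 0.3, -72.9]
contact_force: [0.1, -0.9, 0.1]
width: 0.0856
```

```bash
python3 - <<'E'
from h import *
print(ctrl.sense()['tcp_pos'],ctrl.pinch_z)
p,d=grab('scene','scene1')
a=p[150:310,200:400,::-1]; cv2.imwrite('pics/cs1.png',cv2.resize(a,None,fx=3.6,fy=3.6,interpolation=cv2.INTER_CUBIC))
E
```

```text
[ 0.50136976 -0.13271491  0.13500891] 0.0187
```

View pics/cs1.png

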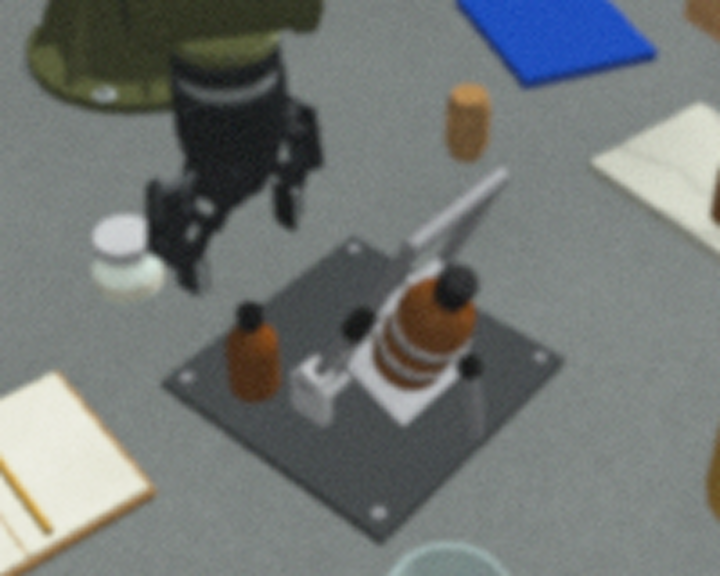

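The jaws are above the bottle, whose cap is at crop (250,315), and they straddle it along the stand's y. Now I descend.

Emit:
{"fn": "move_arm", "kwargs": {"deltas": [{"tx": 0.2,"ty": 0.1,"tz": -2.5,"ax": 0,"ay": 0,"az": 0},{"tx": 0,"ty": 0,"tz": -2.5,"ax": 0,"ay": 0,"az": 0},{"tx": 0,"ty": 0,"tz": -2.5,"ax": 0,"ay": 0,"az": 0},{"tx": 0,"ty": 0,"tz": -2,"ax": 0,"ay": 0,"az": 0},{"tx": 0,"ty": 0,"tz": -1,"ax": 0,"ay": 0,"az": 0},{"tx": 0,"ty": 0,"tz": 0,"ax": 0,"ay": 0,"az": 0}]}}

```text
clock: 2.78
tcp_pos: [0.5082, -0.135, 0.0383]
eef_rot: [-179.4, -0.2, -73.0]
contact_force: [-0.4, 0.4, 0.5]
width: 0.0855
```

Emit:
{"fn": "move_arm", "kwargs": {"deltas": [{"tx": -0.4,"ty": 0.3,"tz": -0.9,"ax": 0,"ay": 0,"az": 0},{"tx": 0,"ty": 0,"tz": 0,"ax": 0,"ay": 0,"az": 0}]}}

```text
clock: 3.02
tcp_pos: [0.5047, -0.1321, 0.0304]
eef_rot: [-179.3, -0.3, -73.0]
contact_force: [-0.3, 0.7, -0.1]
width: 0.0854
```

Emit:
{"fn": "move_arm", "kwargs": {"deltas": [{"tx": -0.1,"ty": 0.1,"tz": -0.2,"ax": 0,"ay": 0,"az": 0},{"tx": 0,"ty": 0,"tz": 0,"ax": 0,"ay": 0,"az": 0},{"tx": 0,"ty": 0,"tz": 0,"ax": 0,"ay": 0,"az": 0},{"tx": 0,"ty": 0,"tz": 0,"ax": 0,"ay": 0,"az": 0},{"tx": 0,"ty": 0,"tz": 0,"ax": 0,"ay": 0,"az": 0},{"tx": 0,"ty": 0,"tz": 0,"ax": 0,"ay": 0,"az": 0},{"tx": 0,"ty": 0,"tz": 0,"ax": 0,"ay": 0,"az": 0},{"tx": 0,"ty": 0,"tz": 0,"ax": 0,"ay": 0,"az": 0}], "gripper": 0, "force": 30}}

```text
clock: 4.03
tcp_pos: [0.5042, -0.1311, 0.0292]
eef_rot: [-179.2, -0.4, -73.0]
contact_force: [-0.4, 0.4, 0.5]
width: 0.0392
```

```bash
python3 - <<'E'
from h import *
print(ctrl.sense()['width'])
p,d=grab('scene','scene2')
a=p[150:310,200:400,::-1]; cv2.imwrite('pics/cs2.png',cv2.resize(a,None,fx=3.6,fy=3.6,interpolation=cv2.INTER_CUBIC))
E
```

```text
0.03917689516613574
```

View pics/cs2.png

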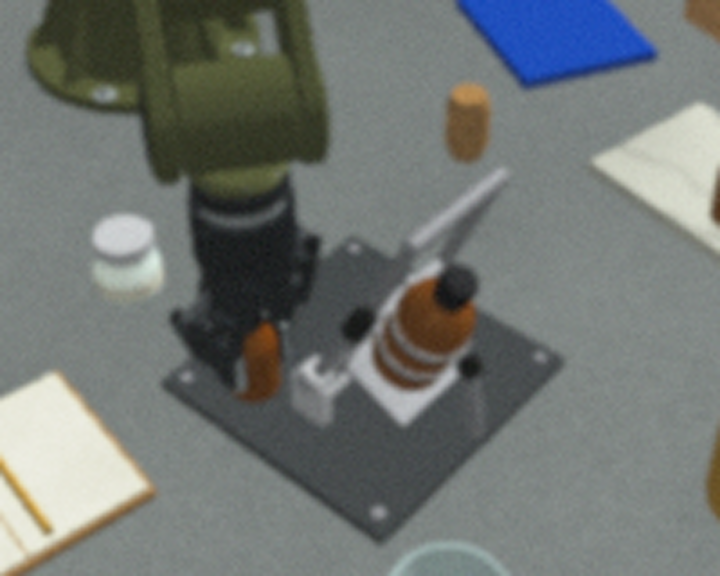

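The bottle is gripped, width 39 mm. I lift it, retreat towards the robot and carry it to the slab.

Emit:
{"fn": "move_arm", "kwargs": {"deltas": [{"tx": 0,"ty": 0,"tz": 1.5,"ax": 0,"ay": 0,"az": 0},{"tx": 0,"ty": 0,"tz": 3,"ax": 0,"ay": 0,"az": 0},{"tx": -0.5,"ty": 0,"tz": 3,"ax": 0,"ay": 0,"az": 0},{"tx": -1.5,"ty": 0,"tz": 3,"ax": 0,"ay": 0,"az": 0},{"tx": -2,"ty": 0.5,"tz": 3,"ax": 0,"ay": 0,"az": 0},{"tx": -2,"ty": 1.5,"tz": 2,"ax": 0,"ay": 0,"az": 0},{"tx": -1,"ty": 2.5,"tz": 0,"ax": 0,"ay": 0,"az": 0},{"tx": 0,"ty": 3.5,"tz": 0,"ax": 0,"ay": 0,"az": 0},{"tx": 0,"ty": 3.5,"tz": 0,"ax": 0,"ay": 0,"az": 0},{"tx": 0,"ty": 3.5,"tz": 0,"ax": 0,"ay": 0,"az": 0},{"tx": 0,"ty": 3.5,"tz": 0,"ax": 0,"ay": 0,"az": 0},{"tx": 0,"ty": 3.5,"tz": 0,"ax": 0,"ay": 0,"az": 0},{"tx": 0,"ty": 3.5,"tz": 0,"ax": 0,"ay": 0,"az": 0},{"tx": 0,"ty": 3.5,"tz": 0,"ax": 0,"ay": 0,"az": 0}]}}

```text
clock: 5.82
tcp_pos: [0.43, 0.1661, 0.2026]
eef_rot: [-178.6, -0.6, -73.2]
contact_force: [0.3, 0.0, -0.5]
width: 0.0389
```

Emit:
{"fn": "move_arm", "kwargs": {"deltas": [{"tx": 0.6,"ty": 3.5,"tz": 0,"ax": 0,"ay": 0,"az": 0},{"tx": 0.6,"ty": 3.5,"tz": 0,"ax": 0,"ay": 0,"az": 0},{"tx": 0.6,"ty": 3.5,"tz": 0,"ax": 0,"ay": 0,"az": 0},{"tx": 0.6,"ty": 3,"tz": 0,"ax": 0,"ay": 0,"az": 0},{"tx": 0.6,"ty": 2,"tz": 0,"ax": 0,"ay": 0,"az": 0},{"tx": 0,"ty": 0.5,"tz": 0,"ax": 0,"ay": 0,"az": 0},{"tx": 0,"ty": 0,"tz": 0,"ax": 0,"ay": 0,"az": 0}]}}

```text
clock: 6.7
tcp_pos: [0.4589, 0.3327, 0.2089]
eef_rot: [-178.3, -0.6, -73.1]
contact_force: [0.4, -0.0, -0.0]
width: 0.0389
```

```bash
cat > c.py <<'E'
from h import *
from scipy.spatial.transform import Rotation as R
import sys
def corr(tpos,trot):
    s=ctrl.sense(); dp=(np.array(tpos)-s['tcp_pos'])*100
    rv=(R.from_euler('xyz',trot,degrees=True)*R.from_euler('xyz',s['eef_rot'],degrees=True).inv()).as_rotvec()
    print(s['clock'],s['tcp_pos'].round(4),s['eef_rot'].round(1),'dcm',dp.round(2),'rv',rv.round(3),'q',s['qpos'].round(0))
E
python3 - <<'E'
from c import *
corr([.4658,.3557,.0345],[180,0,-73])
p,d=grab('top','top3');a=p[165:265,180:300,::-1]; cv2.imwrite('pics/ct3.png',cv2.resize(a,None,fx=6,fy=6,interpolation=cv2.INTER_CUBIC))
p,d=grab('scene','scene3');a=p[120:280,300:500,::-1]; cv2.imwrite('pics/cs3.png',cv2.resize(a,None,fx=3.6,fy=3.6,interpolation=cv2.INTER_CUBIC))
E
```

```text
6.7 [0.4589 0.3327 0.2089] [-178.3   -0.6  -73.1] dcm [  0.69   2.3  -17.44] rv [0.002 0.032 0.001] q [ 33.  20.  87.  -1.  72. 106.]
```

View pics/cs3.png

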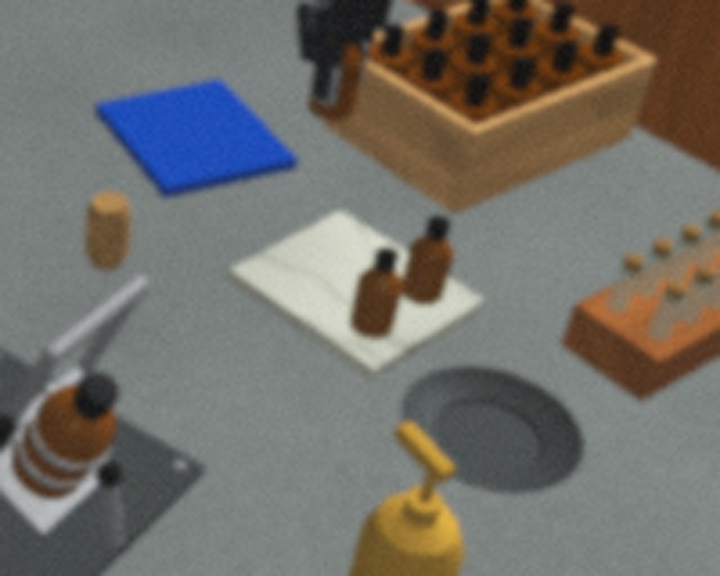

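Emit:
{"fn": "move_arm", "kwargs": {"deltas": [{"tx": 0.5,"ty": 2,"tz": 0,"ax": 0,"ay": 0.03,"az": 0},{"tx": 0,"ty": 0,"tz": -3,"ax": 0,"ay": 0,"az": 0},{"tx": 0,"ty": 0,"tz": -3,"ax": 0,"ay": 0,"az": 0},{"tx": 0,"ty": 0,"tz": -3,"ax": 0,"ay": 0,"az": 0},{"tx": 0,"ty": 0,"tz": -3,"ax": 0,"ay": 0,"az": 0},{"tx": 0,"ty": 0,"tz": -2,"ax": 0,"ay": 0,"az": 0},{"tx": 0,"ty": 0,"tz": -0.5,"ax": 0,"ay": 0,"az": 0},{"tx": 0,"ty": 0,"tz": 0,"ax": 0,"ay": 0,"az": 0}]}}

```text
clock: 7.8
tcp_pos: [0.465, 0.3476, 0.0633]
eef_rot: [-179.8, -0.1, -73.4]
contact_force: [0.6, 0.3, -1.1]
width: 0.0394
```

```bash
python3 - <<'E'
from c import *
corr([.464,.3557,.0345],[180,0,-73])
p,d=grab('scene','scene4');a=p[120:280,300:500,::-1]; cv2.imwrite('pics/cs4.png',cv2.resize(a,None,fx=3.6,fy=3.6,interpolation=cv2.INTER_CUBIC))
E
```

```text
7.8 [0.465  0.3476 0.0633] [-1.798e+02 -1.000e-01 -7.340e+01] dcm [-0.1   0.81 -2.88] rv [-0.     0.004  0.008] q [ 33.  32.  91.  -0.  57. 107.]
```

View pics/cs4.png

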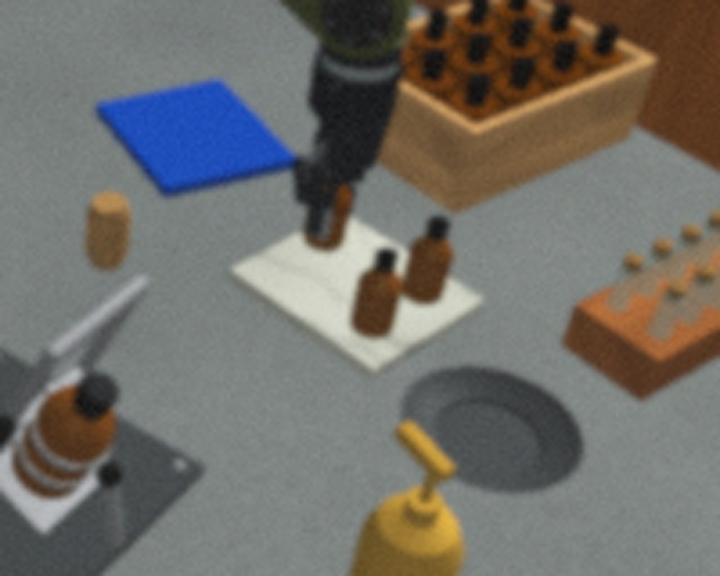

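Emit:
{"fn": "move_arm", "kwargs": {"deltas": [{"tx": -0.1,"ty": 0.6,"tz": -1,"ax": 0,"ay": 0,"az": 0},{"tx": 0,"ty": 0,"tz": -0.8,"ax": 0,"ay": 0,"az": 0},{"tx": 0,"ty": 0,"tz": -0.5,"ax": 0,"ay": 0,"az": 0},{"tx": 0,"ty": 0,"tz": 0,"ax": 0,"ay": 0,"az": 0}]}}

```text
clock: 8.35
tcp_pos: [0.4645, 0.3546, 0.0405]
eef_rot: [-179.6, -0.0, -73.4]
contact_force: [0.1, 0.3, 0.1]
width: 0.039
```

Emit:
{"fn": "move_arm", "kwargs": {"deltas": [{"tx": 0,"ty": 0,"tz": -0.3,"ax": 0,"ay": 0,"az": 0},{"tx": 0,"ty": 0,"tz": -0.2,"ax": 0,"ay": 0,"az": 0},{"tx": 0,"ty": 0,"tz": 0,"ax": 0,"ay": 0,"az": 0}]}}

```text
clock: 8.72
tcp_pos: [0.4646, 0.3546, 0.0354]
eef_rot: [-179.6, -0.0, -73.4]
contact_force: [0.1, -0.0, -0.8]
width: 0.0391
```

Emit:
{"fn": "move_arm", "kwargs": {"deltas": [{"tx": 0,"ty": 0,"tz": -0.1,"ax": 0,"ay": 0,"az": 0},{"tx": 0,"ty": 0,"tz": -0.1,"ax": 0,"ay": 0,"az": 0}]}}

```text
clock: 8.98
tcp_pos: [0.4649, 0.3547, 0.0342]
eef_rot: [-179.6, 0.0, -73.4]
contact_force: [-4.5, -4.7, 13.3]
width: 0.039
```

Contact with the slab: 13 N upwards. I release and lift straight up.

Emit:
{"fn": "move_arm", "kwargs": {"deltas": [{"tx": 0,"ty": 0,"tz": 0.05,"ax": 0,"ay": 0,"az": 0},{"tx": 0,"ty": 0,"tz": 0,"ax": 0,"ay": 0,"az": 0},{"tx": 0,"ty": 0,"tz": 0,"ax": 0,"ay": 0,"az": 0},{"tx": 0,"ty": 0,"tz": 0,"ax": 0,"ay": 0,"az": 0},{"tx": 0,"ty": 0,"tz": 0,"ax": 0,"ay": 0,"az": 0},{"tx": 0,"ty": 0,"tz": 0,"ax": 0,"ay": 0,"az": 0},{"tx": 0,"ty": 0,"tz": 1,"ax": 0,"ay": 0,"az": 0},{"tx": 0,"ty": 0,"tz": 2,"ax": 0,"ay": 0,"az": 0},{"tx": 0,"ty": 0,"tz": 3,"ax": 0,"ay": 0,"az": 0},{"tx": 0,"ty": 0,"tz": 4,"ax": 0,"ay": 0,"az": 0},{"tx": 0,"ty": 0,"tz": 4,"ax": 0,"ay": 0,"az": 0},{"tx": 0,"ty": 0,"tz": 4,"ax": 0,"ay": 0,"az": 0},{"tx": 0,"ty": 0,"tz": 4,"ax": 0,"ay": 0,"az": 0},{"tx": 0,"ty": 0,"tz": 4,"ax": 0,"ay": 0,"az": 0}], "gripper": 1}}

```text
clock: 10.72
tcp_pos: [0.463, 0.3535, 0.3055]
eef_rot: [-179.6, -0.0, -73.4]
contact_force: [-0.0, -0.3, 1.1]
width: 0.085
```

```bash
python3 - <<'E'
from c import *
ex=np.array([.9545,.2982,0]);ey=np.array([-.2982,.9545,0]);O=np.array([.5304,-.0432,0])
w=lambda x,y,z:O+ex*x+ey*y+[0,0,z]
print(w(.105,-.080,.16),w(.0,-.080,.16), ex)
# desired tilt .35: from [180,0,-73] rotate about ex so tip goes to +y
R0=R.from_euler('xyz',[180,0,-72.65],degrees=True)
for a in(.35,-.35):
    Q=R.from_rotvec(a*ex)*R0; print(a,Q.as_matrix()[:,2]@ey, Q.as_euler('xyz',degrees=True))
corr(w(.105,-.08,.3),[180,0,-72.65])
p,d=grab('scene','scene5');a=p[120:280,300:500,::-1]; cv2.imwrite('pics/cs5.png',cv2.resize(a,None,fx=3.6,fy=3.6,interpolation=cv2.INTER_CUBIC))
E
```

```text
[ 0.6544785 -0.088249   0.16     ] [ 0.554256 -0.11956   0.16    ] [0.9545 0.2982 0.    ]
0.35 0.3428956211424276 [-179.99984714   20.05345755  -72.64997297]
-0.35 -0.34289562114242766 [179.99984714 -20.05345755 -72.64997297]
10.725 [0.463  0.3535 0.3055] [-179.6   -0.   -73.4] dcm [ 19.14 -44.17  -0.55] rv [-0.001  0.006  0.013] q [ 34.  19.  75.  -0.  86. 107.]
```

View pics/cs5.png

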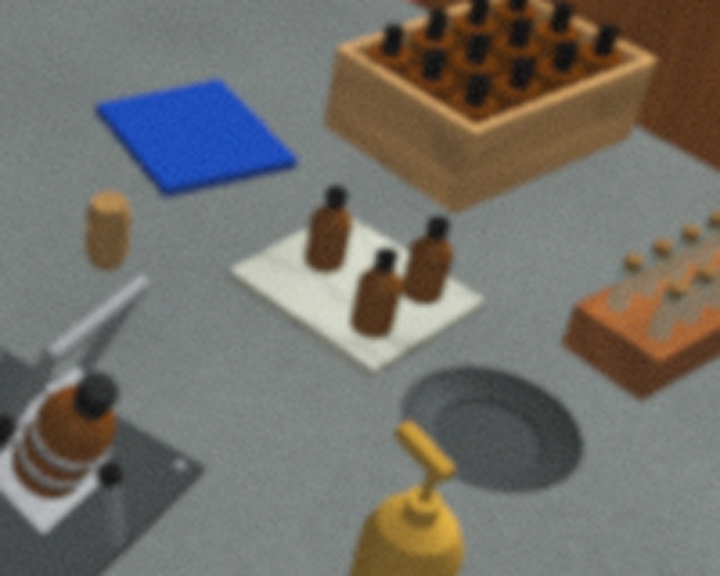

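The bottle stands upright on the slab at crop (328,235). Now I travel high, with the gripper shut, to a place behind the kickstand, and tilt the tool.

Emit:
{"fn": "move_arm", "kwargs": {"deltas": [{"tx": 0.8,"ty": -2,"tz": 0,"ax": 0,"ay": 0,"az": 0.01},{"tx": 1.6,"ty": -3.6,"tz": 0,"ax": 0,"ay": 0,"az": 0},{"tx": 1.6,"ty": -3.6,"tz": 0,"ax": 0,"ay": 0,"az": 0},{"tx": 1.6,"ty": -3.6,"tz": 0,"ax": 0,"ay": 0,"az": 0},{"tx": 1.6,"ty": -3.6,"tz": 0,"ax": 0,"ay": 0,"az": 0},{"tx": 1.6,"ty": -3.6,"tz": 0,"ax": 0,"ay": 0,"az": 0},{"tx": 1.6,"ty": -3.6,"tz": 0,"ax": 0,"ay": 0,"az": 0},{"tx": 1.6,"ty": -3.6,"tz": 0,"ax": 0,"ay": 0,"az": 0},{"tx": 1.6,"ty": -3.6,"tz": 0,"ax": 0,"ay": 0,"az": 0},{"tx": 1.6,"ty": -3.6,"tz": 0,"ax": 0,"ay": 0,"az": 0},{"tx": 1.6,"ty": -3.6,"tz": 0,"ax": 0.09,"ay": 0.03,"az": 0},{"tx": 1.6,"ty": -3,"tz": 0,"ax": 0.09,"ay": 0.03,"az": 0},{"tx": 0.8,"ty": -1,"tz": 0,"ax": 0.09,"ay": 0.03,"az": 0},{"tx": 0,"ty": 0,"tz": 0,"ax": 0.06,"ay": 0.02,"az": 0},{"tx": 0,"ty": 0,"tz": 0,"ax": 0,"ay": 0,"az": 0}], "gripper": 0}}

```text
clock: 12.65
tcp_pos: [0.6576, -0.0807, 0.3217]
eef_rot: [-178.8, 20.6, -72.7]
contact_force: [-0.5, -0.1, 0.6]
width: 0.0
```

```bash
cat >> c.py <<'E'
ex=np.array([.9545,.2982,0]);ey=np.array([-.2982,.9545,0]);O=np.array([.5304,-.0432,0])
w=lambda x,y,z:O+ex*x+ey*y+[0,0,z]
def st(p): d=np.array(p)-O; return np.array([d@ex,d@ey,d[2]])
E
python3 - <<'E'
from c import *
corr(w(.115,-.08,.16),[180,20,-72.65]); print(st(ctrl.sense()['tcp_pos']))
E
```

```text
12.65 [ 0.6576 -0.0807  0.3217] [-178.8   20.6  -72.7] dcm [  0.64  -0.45 -16.17] rv [-0.016  0.015  0.008] q [-17.  36.  51.  18. 104.  59.]
[ 0.1102262  -0.07377064  0.32169164]
```

Emit:
{"fn": "move_arm", "kwargs": {"deltas": [{"tx": 0.9,"ty": -0.8,"tz": -2,"ax": 0,"ay": 0,"az": 0},{"tx": 0,"ty": 0,"tz": -3,"ax": 0,"ay": 0,"az": 0},{"tx": 0,"ty": 0,"tz": -3,"ax": 0,"ay": 0,"az": 0},{"tx": 0,"ty": 0,"tz": -3,"ax": 0,"ay": 0,"az": 0},{"tx": 0,"ty": 0,"tz": -3,"ax": 0,"ay": 0,"az": 0},{"tx": 0,"ty": 0,"tz": -1.3,"ax": 0,"ay": 0,"az": 0},{"tx": 0,"ty": 0,"tz": 0,"ax": 0,"ay": 0,"az": 0}]}}

```text
clock: 13.52
tcp_pos: [0.6669, -0.0871, 0.1595]
eef_rot: [-178.9, 20.1, -72.4]
contact_force: [-0.7, -0.5, 0.8]
width: -0.0001
```

```bash
python3 - <<'E'
from c import *
corr(w(.115,-.08,.16),[180,20,-72.65]); print(st(ctrl.sense()['tcp_pos']))
p,d=grab('scene','scene6');a=p[130:310,220:420,::-1]; cv2.imwrite('pics/cs6.png',cv2.resize(a,None,fx=3.3,fy=3.3,interpolation=cv2.INTER_CUBIC))
p,d=grab('top','top6');a=p[165:265,280:400,::-1]; cv2.imwrite('pics/ct6.png',cv2.resize(a,None,fx=6,fy=6,interpolation=cv2.INTER_CUBIC))
E
```

```text
13.525 [ 0.6669 -0.0871  0.1595] [-178.9   20.1  -72.4] dcm [-0.28  0.19  0.05] rv [-0.008  0.016  0.002] q [-17.  42.  62.  17.  87.  53.]
[ 0.11714871 -0.08261925  0.15948925]
```

View pics/cs6.png

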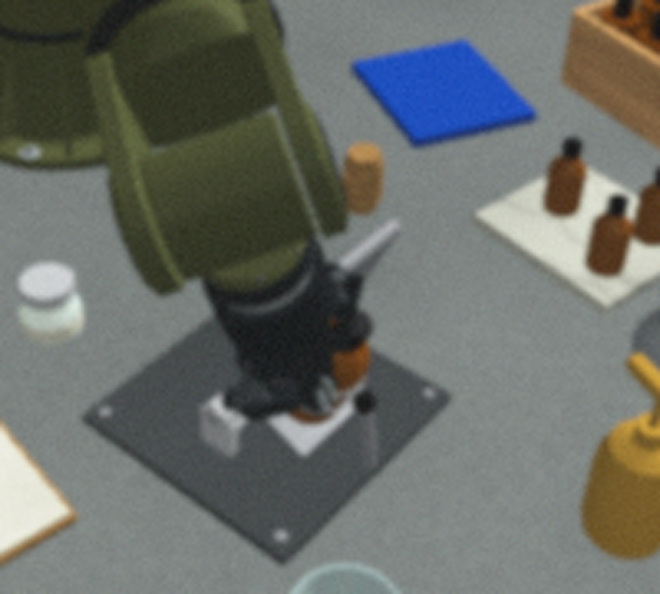

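View pics/ct6.png

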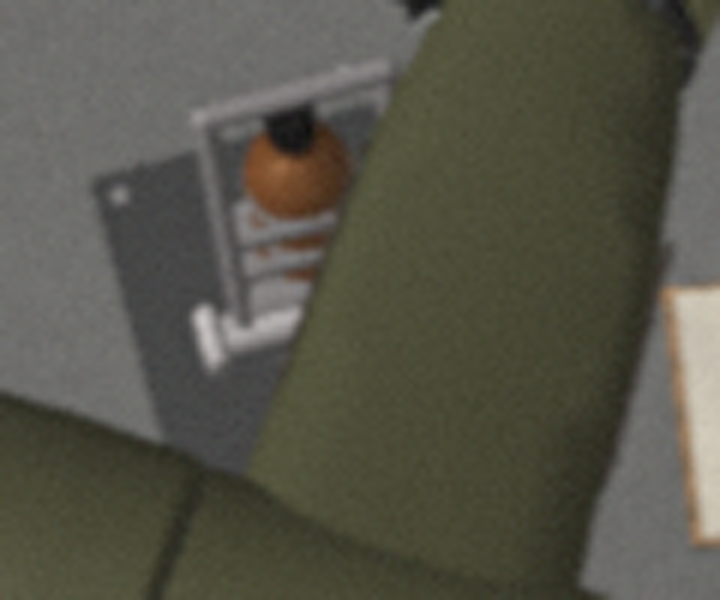

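The fingertips are behind the foot and clear of the bar. Now I push towards the front.

Emit:
{"fn": "move_arm", "kwargs": {"deltas": [{"tx": -1,"ty": -0.3,"tz": 0,"ax": 0,"ay": 0,"az": 0},{"tx": -1,"ty": -0.3,"tz": 0,"ax": 0,"ay": 0,"az": 0},{"tx": -1,"ty": -0.3,"tz": 0,"ax": 0,"ay": 0,"az": 0},{"tx": -1,"ty": -0.3,"tz": 0,"ax": 0,"ay": 0,"az": 0}]}}

```text
clock: 14.12
tcp_pos: [0.6254, -0.1004, 0.1638]
eef_rot: [-178.6, 19.9, -72.3]
contact_force: [0.4, -0.1, -0.6]
width: -0.0002
```

```bash
python3 - <<'E'
from c import *
print(st(ctrl.sense()['tcp_pos']))
p,d=grab('scene','scene7');a=p[190:290,240:370,::-1]; cv2.imwrite('pics/cs7.png',cv2.resize(a,None,fx=6,fy=6,interpolation=cv2.INTER_CUBIC))
E
```

```text
[ 0.07366353 -0.08292656  0.16383871]
```

View pics/cs7.png

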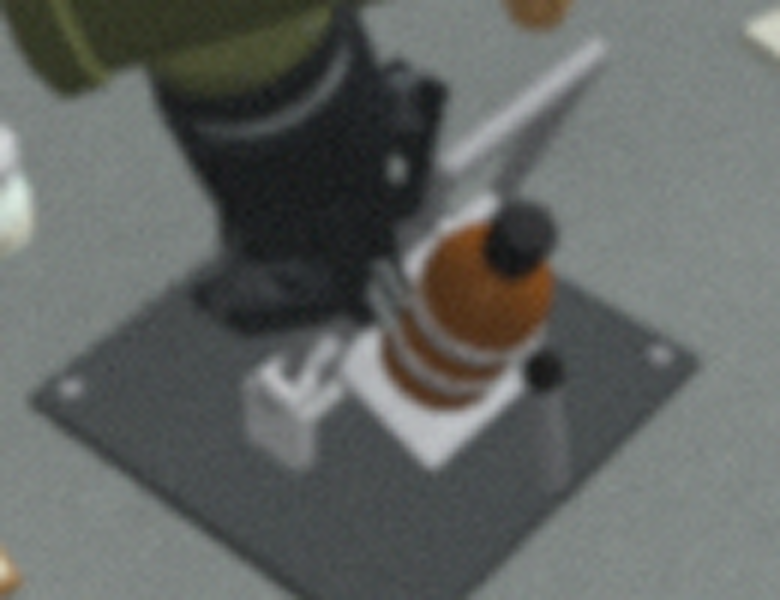

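Emit:
{"fn": "move_arm", "kwargs": {"deltas": [{"tx": -1,"ty": -0.4,"tz": 0,"ax": 0,"ay": 0,"az": 0},{"tx": -1,"ty": -0.4,"tz": 0,"ax": 0,"ay": 0,"az": 0},{"tx": -1,"ty": -0.3,"tz": 0,"ax": 0,"ay": 0,"az": 0},{"tx": -1,"ty": -0.3,"tz": 0,"ax": 0,"ay": 0,"az": 0},{"tx": -1,"ty": -0.3,"tz": 0,"ax": 0,"ay": 0,"az": 0},{"tx": 0,"ty": 0,"tz": 0,"ax": 0,"ay": 0,"az": 0},{"tx": 0,"ty": 0,"tz": 0,"ax": 0,"ay": 0,"az": 0}]}}

```text
clock: 15.05
tcp_pos: [0.5708, -0.1193, 0.1641]
eef_rot: [-178.6, 19.9, -72.3]
contact_force: [-0.3, 0.1, 0.1]
width: -0.0001
```

```bash
python3 - <<'E'
from c import *
print(st(ctrl.sense()['tcp_pos']))
p,d=grab('scene','scene8');a=p[190:290,240:370,::-1]; cv2.imwrite('pics/cs8.png',cv2.resize(a,None,fx=6,fy=6,interpolation=cv2.INTER_CUBIC))
E
```

```text
[ 0.01591226 -0.08469191  0.16409121]
```

View pics/cs8.png

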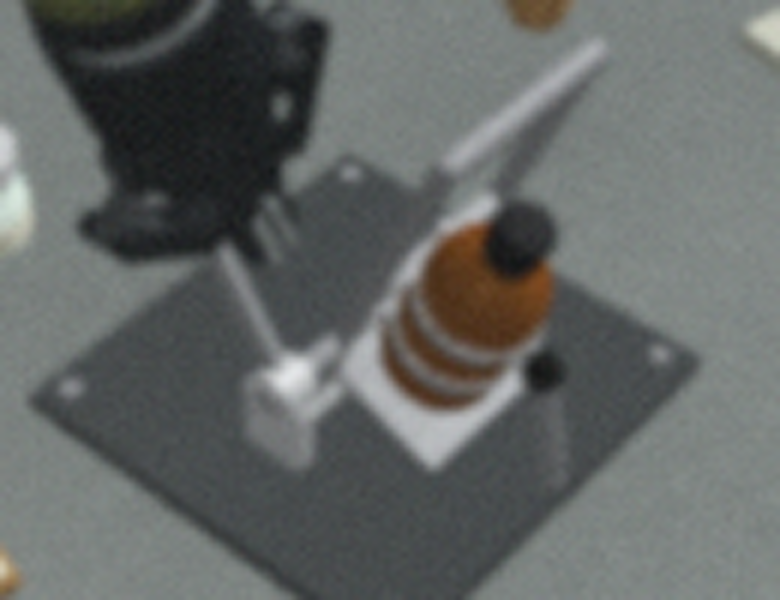

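The leg (crop (225,250) to (290,370)) is past vertical but still leans against or just leaves the fingers. I push a little more.

Emit:
{"fn": "move_arm", "kwargs": {"deltas": [{"tx": -1,"ty": -0.3,"tz": 0,"ax": 0,"ay": 0,"az": 0},{"tx": -1,"ty": -0.3,"tz": 0,"ax": 0,"ay": 0,"az": 0},{"tx": -1,"ty": -0.3,"tz": 0,"ax": 0,"ay": 0,"az": 0},{"tx": 0,"ty": 0,"tz": 0,"ax": 0,"ay": 0,"az": 0},{"tx": 0,"ty": 0,"tz": 0,"ax": 0,"ay": 0,"az": 0},{"tx": 0,"ty": 0,"tz": 0,"ax": 0,"ay": 0,"az": 0}]}}

```text
clock: 15.85
tcp_pos: [0.5389, -0.1288, 0.164]
eef_rot: [-178.6, 19.9, -72.3]
contact_force: [-0.1, 0.2, 0.3]
width: -0.0001
```

```bash
python3 - <<'E'
from c import *
print(st(ctrl.sense()['tcp_pos']))
p,d=grab('scene','scene9');a=p[190:290,240:370,::-1]; cv2.imwrite('pics/cs9.png',cv2.resize(a,None,fx=6,fy=6,interpolation=cv2.INTER_CUBIC))
E
```

```text
[-0.01745131 -0.08419592  0.16400774]
```

View pics/cs9.png

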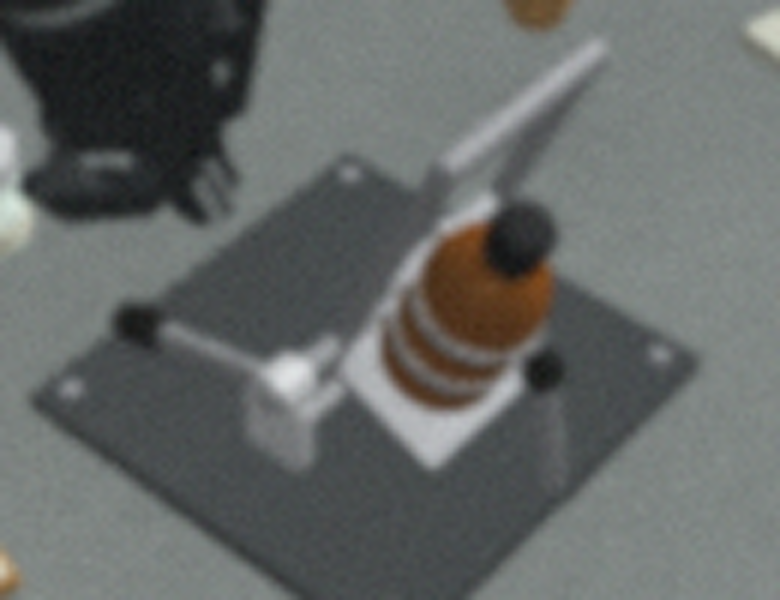

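```bash
python3 - <<'E'
from c import *
p,d=grab('scene','scene10');a=p[190:290,240:370,::-1]; cv2.imwrite('pics/cs10.png',cv2.resize(a,None,fx=6,fy=6,interpolation=cv2.INTER_CUBIC))
U=lambda x,y:(240+(x+.5)/6-.5,190+(y+.5)/6-.5)
# foot: intersect ray with plane stand y=-.085
o,dr=ray('scene',[U(135,322)]); s=(-.085-(o-O)@ey)/(dr[0]@ey); print('foot st',st(o+s*dr[0]))
R0=R.from_euler('xyz',[180,0,17.35],degrees=True)
Q=R.from_rotvec(.4*ey)*R0; print(Q.as_matrix()[:,2]@ex,Q.as_euler('xyz',degrees=True))
up=np.sin(.4)*ex+np.array([0,0,np.cos(.4)])
for r in(.281,.181): 
    P=w(0,0,.032)+r*up; print(P); corr(P,Q.as_euler('xyz',degrees=True))
E
```

```text
foot st [-0.07436803 -0.085       0.05635978]
-0.38941587553009094 [-179.99982296   22.91823721   17.35003589]
[ 0.63484765 -0.010569    0.29081814]
15.95 [ 0.5389 -0.1287  0.164 ] [-178.6   19.9  -72.3] dcm [ 9.6  11.82 12.69] rv [0.004 0.063 1.573] q [-24.  27.  84.  16.  81.  44.]
[ 0.59767767 -0.02218146  0.19871204]
15.95 [ 0.5389 -0.1287  0.164 ] [-178.6   19.9  -72.3] dcm [ 5.88 10.66  3.47] rv [0.004 0.063 1.573] q [-24.  27.  84.  16.  81.  44.]
```

View pics/cs10.png

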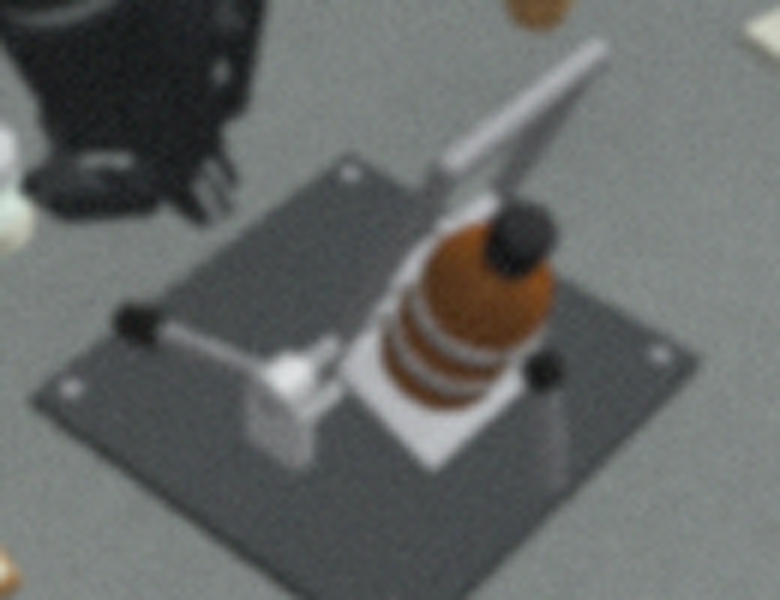

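The kickstand is down at its stop. The foot measures stand (-74,-85,56) mm against about (-76,-85,58) expected. I rise, open the gripper and turn to line up with the bar.

Emit:
{"fn": "move_arm", "kwargs": {"deltas": [{"tx": 0,"ty": 0,"tz": 2,"ax": 0,"ay": 0,"az": 0},{"tx": 0,"ty": 0,"tz": 3,"ax": 0,"ay": 0,"az": 0},{"tx": 0,"ty": 0,"tz": 3,"ax": 0,"ay": 0,"az": 0},{"tx": 0,"ty": 0,"tz": 3,"ax": 0,"ay": 0,"az": 0},{"tx": 0,"ty": 0,"tz": 3,"ax": 0,"ay": 0,"az": 0.06},{"tx": 0.5,"ty": 0.5,"tz": 1,"ax": 0,"ay": 0,"az": 0.12},{"tx": 0.9,"ty": 1.1,"tz": 0,"ax": 0,"ay": 0,"az": 0.14},{"tx": 0.9,"ty": 1.1,"tz": 0,"ax": 0,"ay": 0,"az": 0.14},{"tx": 0.9,"ty": 1.1,"tz": 0,"ax": 0,"ay": 0,"az": 0.14},{"tx": 0.9,"ty": 1.1,"tz": 0,"ax": 0,"ay": 0,"az": 0.14},{"tx": 0.9,"ty": 1.1,"tz": 0,"ax": 0,"ay": 0,"az": 0.14},{"tx": 0.9,"ty": 1.1,"tz": 0,"ax": 0,"ay": 0.02,"az": 0.14},{"tx": 0.9,"ty": 1.1,"tz": 0,"ax": 0,"ay": 0.02,"az": 0.14},{"tx": 0.9,"ty": 1.1,"tz": 0,"ax": 0,"ay": 0.02,"az": 0.14},{"tx": 0.9,"ty": 1.1,"tz": 0,"ax": 0,"ay": 0,"az": 0.14},{"tx": 0.5,"ty": 0.5,"tz": 0,"ax": 0,"ay": 0,"az": 0.05},{"tx": 0,"ty": 0,"tz": 0,"ax": 0,"ay": 0,"az": 0}], "gripper": 1}}

```text
clock: 18.08
tcp_pos: [0.6335, -0.014, 0.3165]
eef_rot: [-179.1, 23.6, 15.8]
contact_force: [0.2, -0.5, 0.5]
width: 0.0855
```

```bash
cat >> c.py <<'E'
def tgt(th,r):
    up=np.sin(th)*ex+np.array([0,0,np.cos(th)])
    Q=R.from_rotvec(th*ey)*R.from_euler('xyz',[180,0,17.35],degrees=True)
    return w(0,0,.032)+r*up, Q.as_euler('xyz',degrees=True)
E
python3 - <<'E'
from c import *
corr(*tgt(.4,.25)); corr(*tgt(.4,.181))
E
```

```text
18.075 [ 0.6335 -0.014   0.3165] [-179.1   23.6   15.8] dcm [-1.01 -0.02 -5.42] rv [-0.01  -0.015  0.033] q [ -2.  41.  44.  -7. 118. -20.]
18.075 [ 0.6335 -0.014   0.3165] [-179.1   23.6   15.8] dcm [ -3.58  -0.82 -11.78] rv [-0.01  -0.015  0.033] q [ -2.  41.  44.  -7. 118. -20.]
```

Emit:
{"fn": "move_arm", "kwargs": {"deltas": [{"tx": -0.5,"ty": 0,"tz": -2.5,"ax": -0.01,"ay": -0.01,"az": 0.03},{"tx": -0.5,"ty": 0,"tz": -2.5,"ax": 0,"ay": 0,"az": 0},{"tx": 0,"ty": 0,"tz": 0,"ax": 0,"ay": 0,"az": 0},{"tx": 0,"ty": 0,"tz": 0,"ax": 0,"ay": 0,"az": 0}]}}

```text
clock: 18.58
tcp_pos: [0.623, -0.0152, 0.2667]
eef_rot: [-179.9, 23.1, 16.9]
contact_force: [0.1, -0.5, 0.7]
width: 0.0852
```

```bash
python3 - <<'E'
from c import *
corr(*tgt(.4,.181))
p,d=grab('scene','scene11');a=p[150:290,240:400,::-1]; cv2.imwrite('pics/cs11.png',cv2.resize(a,None,fx=5,fy=4.2,interpolation=cv2.INTER_CUBIC))
E
```

```text
18.575 [ 0.623  -0.0152  0.2667] [-179.9   23.1   16.9] dcm [-2.53 -0.7  -6.8 ] rv [ 0.    -0.003  0.009] q [ -2.  39.  53.  -8. 110. -20.]
```

View pics/cs11.png

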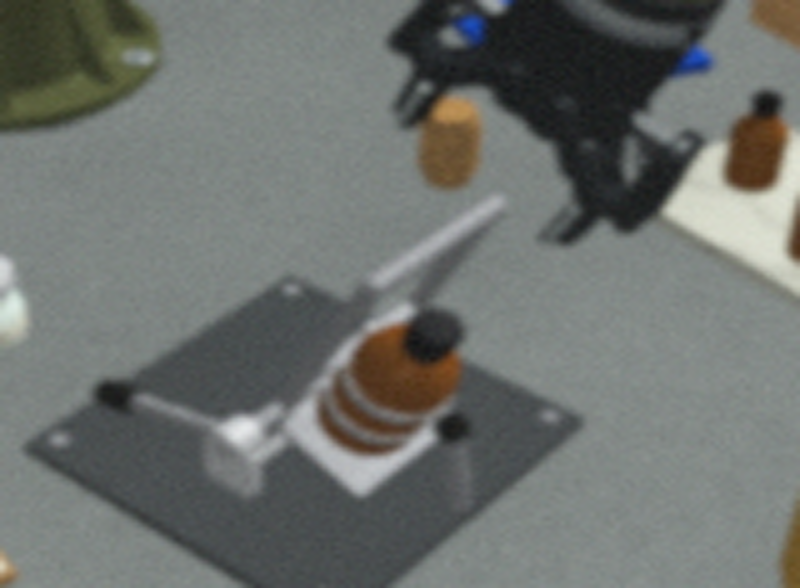

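Emit:
{"fn": "move_arm", "kwargs": {"deltas": [{"tx": -0.6,"ty": -0.2,"tz": -1.7,"ax": 0,"ay": 0,"az": 0},{"tx": -0.7,"ty": -0.2,"tz": -1.7,"ax": 0,"ay": 0,"az": 0},{"tx": -0.6,"ty": -0.2,"tz": -1.7,"ax": 0,"ay": 0,"az": 0},{"tx": -0.3,"ty": -0.1,"tz": -0.9,"ax": 0,"ay": 0,"az": 0},{"tx": 0,"ty": 0,"tz": 0,"ax": 0,"ay": 0,"az": 0},{"tx": 0,"ty": 0,"tz": 0,"ax": 0,"ay": 0,"az": 0}]}}

```text
clock: 19.38
tcp_pos: [0.6027, -0.023, 0.2104]
eef_rot: [179.9, 22.6, 16.7]
contact_force: [0.2, 0.9, 0.4]
width: 0.085
```

```bash
python3 - <<'E'
from c import *
print(proj('scene',w(.0779,0,.2162)))
corr(*tgt(.4,.181)); print(ctrl.sense()['contact_force'])
p,d=grab('scene','scene12');a=p[150:290,240:400,::-1]; cv2.imwrite('pics/cs12.png',cv2.resize(a,None,fx=5,fy=4.2,interpolation=cv2.INTER_CUBIC))
E
```

```text
[[326.78449627 207.73343363]]
19.375 [ 0.6027 -0.023   0.2104] [179.9  22.6  16.7] dcm [-0.51  0.09 -1.17] rv [0.    0.005 0.011] q [ -3.  38.  63.  -8. 101. -19.]
[0.1758859  0.8824524  0.43060727]
```

View pics/cs12.png

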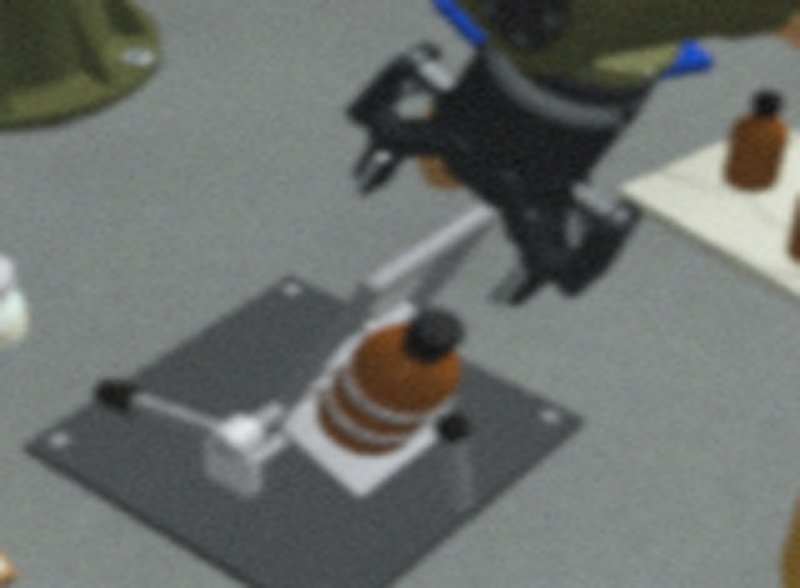

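Emit:
{"fn": "move_arm", "kwargs": {"deltas": [{"tx": -0.5,"ty": 0.1,"tz": -1.2,"ax": 0,"ay": 0,"az": 0.01},{"tx": 0,"ty": 0,"tz": 0,"ax": 0,"ay": 0,"az": 0},{"tx": 0,"ty": 0,"tz": 0,"ax": 0,"ay": 0,"az": 0}]}}

```text
clock: 19.8
tcp_pos: [0.5976, -0.0218, 0.1979]
eef_rot: [179.9, 22.6, 17.3]
contact_force: [-0.8, -0.2, 0.9]
width: 0.0853
```

```bash
python3 - <<'E'
from c import *
corr(*tgt(.4,.181)); print(ctrl.sense()['contact_force'])
E
```

```text
19.8 [ 0.5976 -0.0218  0.1979] [179.9  22.6  17.3] dcm [ 0.01 -0.04  0.08] rv [0.    0.006 0.   ] q [ -2.  37.  65.  -8.  99. -20.]
[-0.7896577  -0.19241328  0.85177532]
```

Emit:
{"fn": "move_arm", "kwargs": {"deltas": [{"tx": 0,"ty": 0,"tz": 0,"ax": 0,"ay": 0,"az": 0},{"tx": 0,"ty": 0,"tz": 0,"ax": 0,"ay": 0,"az": 0},{"tx": 0,"ty": 0,"tz": 0,"ax": 0,"ay": 0,"az": 0},{"tx": 0,"ty": 0,"tz": 0,"ax": 0,"ay": 0,"az": 0},{"tx": 0,"ty": 0,"tz": 0,"ax": 0,"ay": 0,"az": 0},{"tx": 0,"ty": 0,"tz": 0,"ax": 0,"ay": 0,"az": 0},{"tx": 0,"ty": 0,"tz": 0,"ax": 0,"ay": 0,"az": 0},{"tx": 0,"ty": 0,"tz": 0,"ax": 0,"ay": 0,"az": 0},{"tx": 0,"ty": 0,"tz": 0,"ax": 0,"ay": 0,"az": 0}], "gripper": 0, "force": 50}}

```text
clock: 20.92
tcp_pos: [0.5974, -0.0219, 0.1986]
eef_rot: [179.9, 22.6, 17.3]
contact_force: [-1.8, 0.1, 1.9]
width: 0.0122
```

```bash
python3 - <<'E'
from c import *
corr(*tgt(.4,.181)); print(ctrl.sense()['contact_force'])
p,d=grab('scene','scene13');a=p[150:290,240:400,::-1]; cv2.imwrite('pics/cs13.png',cv2.resize(a,None,fx=5,fy=4.2,interpolation=cv2.INTER_CUBIC))
E
```

```text
20.925 [ 0.5974 -0.0219  0.1986] [179.9  22.6  17.3] dcm [ 0.03 -0.02  0.01] rv [0.001 0.006 0.   ] q [ -3.  37.  65.  -8.  99. -20.]
[-1.7896789   0.12324458  1.93560788]
```

View pics/cs13.png

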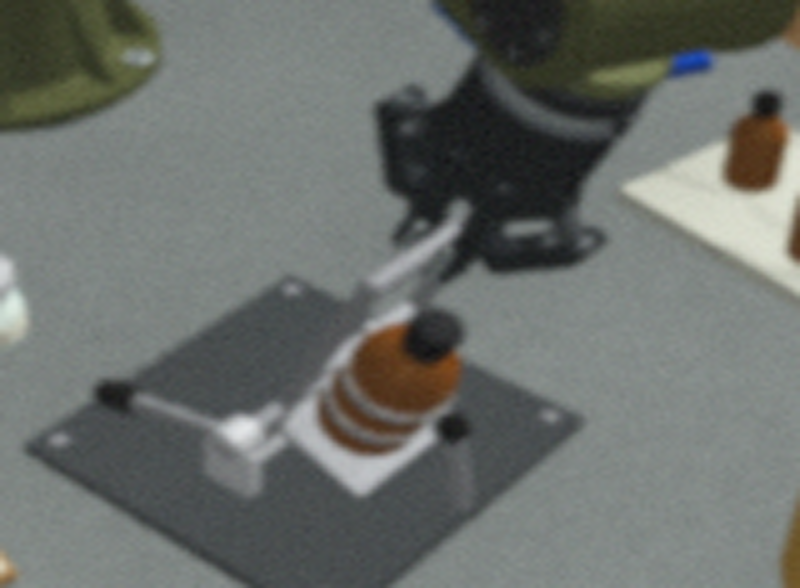

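The bar is gripped, width 12 mm. I raise the frame along the arc, first half.

Emit:
{"fn": "move_arm", "kwargs": {"deltas": [{"tx": -0.64,"ty": -0.2,"tz": 0.27,"ax": 0.012,"ay": -0.038,"az": 0},{"tx": -0.65,"ty": -0.2,"tz": 0.24,"ax": 0.012,"ay": -0.038,"az": 0},{"tx": -0.66,"ty": -0.21,"tz": 0.21,"ax": 0.012,"ay": -0.038,"az": 0},{"tx": -0.67,"ty": -0.21,"tz": 0.19,"ax": 0.012,"ay": -0.038,"az": 0},{"tx": -0.67,"ty": -0.21,"tz": 0.16,"ax": 0.012,"ay": -0.038,"az": 0}]}}

```text
clock: 21.6
tcp_pos: [0.5651, -0.032, 0.2091]
eef_rot: [179.9, 10.7, 17.3]
contact_force: [0.9, 0.3, -1.1]
width: 0.0124
```

```bash
python3 - <<'E'
from c import *
corr(*tgt(.2,.181)); s=ctrl.sense();print(s['contact_force'],s['width'],st(s['tcp_pos']))
E
```

```text
21.6 [ 0.5651 -0.032   0.2091] [179.9  10.7  17.3] dcm [-0.04 -0.05  0.03] rv [-0.002  0.014 -0.   ] q [ -5.  26.  79.  -4.  85. -22.]
[ 0.85799071  0.29364869 -1.14022074] 0.012401384545634898 [0.03646015 0.00036173 0.20910713]
```

Emit:
{"fn": "move_arm", "kwargs": {"deltas": [{"tx": -0.68,"ty": -0.21,"tz": 0.14,"ax": 0.011,"ay": -0.035,"az": 0},{"tx": -0.68,"ty": -0.21,"tz": 0.11,"ax": 0.011,"ay": -0.035,"az": 0},{"tx": -0.68,"ty": -0.21,"tz": 0.08,"ax": 0.011,"ay": -0.035,"az": 0},{"tx": -0.68,"ty": -0.21,"tz": 0.05,"ax": 0.011,"ay": -0.035,"az": 0},{"tx": -0.65,"ty": -0.2,"tz": 0.02,"ax": 0.011,"ay": -0.035,"az": 0},{"tx": 0,"ty": 0,"tz": 0,"ax": 0,"ay": 0,"az": 0},{"tx": 0,"ty": 0,"tz": 0,"ax": 0,"ay": 0,"az": 0}]}}

```text
clock: 22.48
tcp_pos: [0.5307, -0.0427, 0.2129]
eef_rot: [179.8, -0.3, 17.3]
contact_force: [0.6, 1.2, -1.1]
width: 0.0124
```

```bash
python3 - <<'E'
from c import *
corr(*tgt(0,.181)); s=ctrl.sense();print(s['contact_force'],s['width'],st(s['tcp_pos']))
p,d=grab('scene','scene14');a=p[120:290,240:430,::-1]; cv2.imwrite('pics/cs14.png',cv2.resize(a,None,fx=4,fy=3.5,interpolation=cv2.INTER_CUBIC))
p,d=grab('top','top14')
E
```

```text
22.475 [ 0.5307 -0.0427  0.2129] [179.8  -0.3  17.3] dcm [-0.03 -0.05  0.01] rv [0.001 0.006 0.001] q [ -9.  16.  92.  -0.  72. -26.]
[ 0.61981574  1.23130647 -1.07611569] 0.012423315713201204 [0.00047819 0.00040465 0.21287157]
```

View pics/cs14.png

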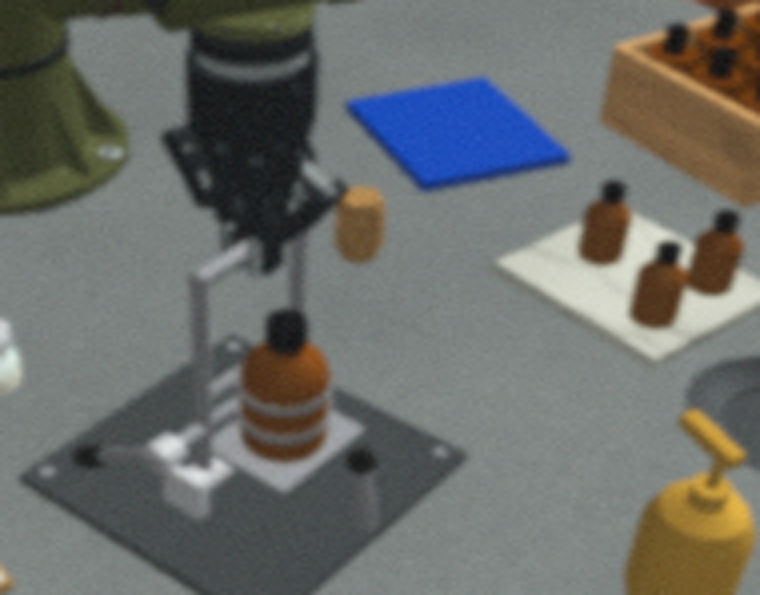

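View pics/top14.png

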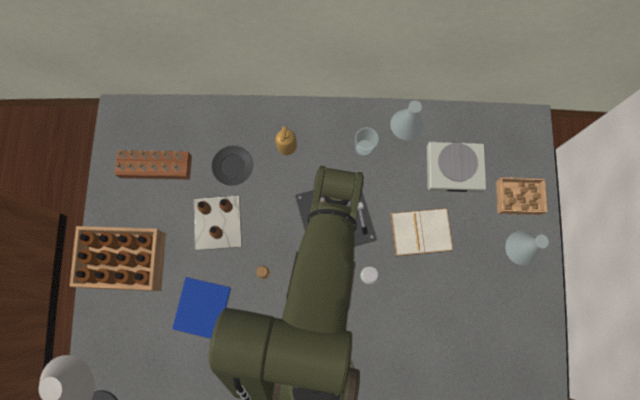

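```bash
python3 - <<'E'
from c import *
for th in(-.05,0,.05): print(th,proj('scene',w(.2*np.sin(th),-.05,.032+.2*np.cos(th))), 'foot',proj('scene',w(.055*np.sin(th)+.1*np.sin(th+.09-2.3),-.085,.032+.055*np.cos(th)+.1*np.cos(th+.09-2.3))))
print('seen bar end',(240+197/4,120+275/3.5),'foot',(240+88/4,120+456/3.5))
s=ctrl.sense();print(s['clock'],st(s['tcp_pos']),s['joint_vel'].round(2))
E
```

```text
-0.05 [[286.06983156 197.60649917]] foot [[261.50190339 250.46310906]]
0 [[289.09352274 199.22595142]] foot [[261.32098986 249.4344595 ]]
0.05 [[292.15464033 201.02355449]] foot [[261.18885043 248.43231494]]
seen bar end (289.25, 198.57142857142856) foot (262.0, 250.28571428571428)
22.575 [0.00057544 0.00041209 0.21286247] [-0.06 -0.09 -0.05  0.04 -0.13 -0.1 ]
```

The camera confirms a lean of about 0 and the kickstand at its stop, and the arm is still. I hand in.

```bash
python3 -c "
from station import sign_off
print(sign_off())"
```

```text
the job is handed in; nothing more can be done
None
```

I did the three steps in the order asked and handed the job in at 22.6 s with the gripper still on the bar. Sign-off gave no verdict.

- **Bottle:** I lifted it off the base plate and set it down on the free near half of the marble slab. It stands upright in the pictures taken after release and at the end.
- **Kickstand:** I pushed it forward over its top with the shut fingers, and it fell to its stop. Its foot measured stand (-74, -85, 56) mm against about (-76, -85, 58) mm expected. After the frame was raised, the foot was within about 1 pixel of where the stop puts it.
- **Frame:** I gripped the top bar at 50 N (finger opening 12.4 mm) and brought it upright along its arc. The arm puts the lean within about 0.005 rad of upright. The bar end was within 1 pixel of its place for zero lean in the last camera view, and the arm was at rest.

The strongest contact I read was about 13 N down plus 6 N sideways, when the bottle met the slab. In the last overhead picture the other objects look to be where they started; I compared them by eye, not by measurement. No check failed or disagreed beyond these few millimetres.

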